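# Fetch the red-capped vial from the flap box

### The job

Lift the clear flap of the grey vial box by its orange bar until it rests open past upright, take out the red-capped vial and set it down gently, standing upright, inside the yellow tray. Leave the blue-capped vial standing where it is in the box, and leave the flap resting open.

Things in the scene. Friction and masses are not known exactly. Their poses are not given: they have to be found in the camera images.
- flap_bar (a point): Middle of the flap's round orange lifting bar, 10 mm thick, 110 mm long, level, 80 mm above the table when shut, 37 mm in front of the flap's front edge on two thin arms: 32 mm free gap behind it for a finger, free space in front and below. Frame turns with the flap: y along the bar, x towards the hinge line, z up when shut. Hinge line: parallel to the bar, 167 mm along +x, 4 mm along -z.
- flap (a joint): Angle of the clear black-rimmed flap (130 mm deep, 190 wide, 0.2 kg, no latch, nearly frictionless): 0 shut and level, grows as it is raised, stop at 1.8 rad (103 degrees). It falls shut if let go before upright (1.57), and rests against the stop past it. Its hinge lies 75.5 mm above the table at the box's far edge. The bar can turn between fingers that stay pointing straight down.
- red_vial_mid (a point): Centre (half-way up) of the red-capped glass vial to fetch: upright, 28 mm diameter, 60 mm high, red cap (26 mm diameter) its top 18 mm, about 35 g, z along its axis. It stands loose in the left or right half of the fixed grey box (130 x 190 x 75 mm, walls and floor 5 mm, below the flap): its top is 65 mm above the table, 10 mm below the rim, with 25 mm or more free all round.
- blue_vial_mid (a point): Centre (half-way up) of a like vial with a blue cap, standing in the other half of the box, about 90 mm from the red one, z along its axis. It stays where it is.
- tray: Yellow square tray fixed to the table, 150 x 150 mm outside, rim 15 mm high, walls and floor 4 mm thick, floor empty. Origin: centre of its underside on the table; x and y along its sides, z up.
Things that resemble listed ones, but are neither listed nor needed, are in the scene too. Of the things that look like the tray, take the one that is farthest from the robot's base at the start.

How it is judged (in metres and radians):
On the way, in this order (a step that is already met when the one before it is completed fails the run):
1. the flap is raised past upright, the red-capped vial still in the box (value of joint flap above 1.57 rad and height (world z) of red_vial_mid below 0.06 m), for 0.2 s.
2. the red-capped vial is lifted out of the box (height (world z) of red_vial_mid above 0.09 m), for 0.1 s.
At the end, for the whole second after the job is handed in: The red-capped vial stands at rest, upright within 10 degrees, on the yellow tray's floor (centre within 60 mm of its middle along each side); the flap rests open past upright; the blue-capped vial stands in the box within 20 mm of its place and 10 degrees of upright (x of red_vial_mid in the frame of tray between -0.06 and 0.06 m and y of red_vial_mid in the frame of tray between -0.06 and 0.06 m and height (world z) of red_vial_mid between 0.028 and 0.042 m and angle between each of red_vial_mid, blue_vial_mid's own z axis and vertical below 0.17 rad and linear speed of red_vial below 0.02 m/s and value of joint flap above 1.57 rad and distance of blue_vial_mid from where it was at the start of the episode below 0.02 m); the robot touches nothing.
It fails at once if the red-capped vial is dropped: it moves freely, faster than 0.6 m/s, with no finger on it (linear speed of red_vial above 0.6 m/s and contact force between red_vial and the fingers below 0.02 N).
It fails at once if the blue-capped vial is knocked over, taken out or shoved more than 30 mm (distance of blue_vial_mid from where it was at the start of the episode above 0.03 m or angle between blue_vial_mid's own z axis and vertical above 0.5 rad).
It also fails if it takes over 58 s, if anything falls off the work surface, if the arm or the gripper's body presses on something with over 40 N, if the wrist force passes 120 N, or if a joint passes its speed limit or range.

### The arm

A 6-joint arm with a two-finger parallel gripper is mounted at the origin on the work surface. World frame = base frame: x ahead of the robot, y to its left, z up, the work surface at z = 0. Lengths are in mm, angles in rad, forces in N, time in s.
With the tool pointing down it reaches from about 375 to 975 mm from the base axis. Payload 3.8 kg.
Tool frame: the origin (TCP) lies at the very end of the fingers, on their centre line; the grasp point (between the pads) lies 19 mm behind it; z points along the fingers, y is the direction in which the jaws open and shut (so a half turn about z gives the same grasp; the last joint's range is limited). The gripper opens to 85 mm and grips with 20 to 120 N. Pads are 22 mm wide; open, the fingers measure 114 mm over their backs; the gripper's body (76 mm by 85 mm) begins 54 mm behind the grasp point. The pads swing forward as they close: fully open they stand 13 mm farther back than shut.
Start: joints at [-1.178, 0.264, 1.604, -0, 1.274, -0.037], TCP at [281.259, -613.605, 231.28] pointing down, gripper open.
Joint ranges: [-2.63, 2.63], [-0.94, 2.18], [0.31, 2.57], [-1.31, 4.45], [0, 2.66], [-2.55, 2.55]. Speed limits (rad/s): [2.57, 2.57, 3.14, 3.14, 3.14, 3.14].

### API

Orientations are given as a rotation vector (axis times angle).
In Python, from bench import observe, read_camera, close_job, outline_of gives the robot as it stands.
- The arm moves only by the tool drive_tool, never from a script. Its argument "steps" is a list of rows, each an object with "delta_rot": the turn, a rotation vector about the tool's x, y, z in rad, a list of three; "offset": the shift along the tool's x, y, z in cm, a list of three; "jaw": the finger opening in cm, from 0 to 8.54. A call has 1 to 5 rows; each row is the pose to reach, as a shift and turn from the pose commanded when the call began, along the tool's axes at that moment; what a row does not reach only later rows make up. A row lasts 1/12 s, in which the tool goes at most 41.7 mm and 7.16 degrees, less where a joint would pass 70% of its speed; a pose out of reach is approached as far as the arm can. A call with a gripper value outside its range is refused whole. The fingers move at their own pace and stop on an object; "squeeze" is the grip in N (left out, the last holds). Time passes only in rows, so rows that repeat a pose let the fingers close. It gives the time, the measured TCP pose, the force and the opening at its end, in the units of the state.
- observe(): the state, without advancing time (a new reading comes with each control period).
- read_camera(name): name is "scene" or "top" or "wrist"; returns a dict with "frame" (420x560x3 uint8, blue, green, red), "depth" (420x560 float32, mm along the optical axis (not along the pixel's ray), 0 where there is no reading), "vfov" (degrees; the focal length in pixels is half the picture's height over the tangent of half this angle, whatever the lens; pixels are square), "cx", "cy" (the principal point, pixels), "world_from_camera" (4x4, takes a point from camera to world coordinates). Camera axes: x right, y up, looking along -z (the intrinsics and any distortion apply to the point x, -y, -z); pixel columns grow to the right and rows downward; lengths in mm; the calibration is good to about 2 mm. A picture is of the moment at which its call begins.
- close_job(): hands the job in, once; it reports no verdict.
Trained networks look in a picture, given as the dict that the camera call returned (one of the last four; its "shot" number tells which), for a name from the list of things; names that differ only in an ending like _2 or _b are one class to them, and where a whole thing is asked for, a point or a joint stands for the part that bears it (a point fixed in the world has none). Each returns a list of dicts, best first, with "conf" (0 to 1); they miss things now and then, are a little off and sometimes report something else, mostly with a low value. They report only what shows in the picture. A call takes as long as a camera call. They do not tell look-alikes from the thing itself.
- outline_of(picture, thing): "mask" (420x560 bool, what is visible of it) and "extent" ([centre column, centre row, width, height] in pixels, round what is visible of it).
The state is a dict: "time": time; "qpos": joint angles; "qvel": joint speeds; "joint_torque": joint torques, N m; "eef_pos": TCP position; "orientation": TCP orientation; "wrist_force": force on the tool from outside, world axes, zero at the start; "torque": the same for the moment, N m; "finger_gap": opening from 0.0 (shut) to 1.0 (fully open).
Only numpy, scipy, OpenCV 4.12 (cv2) and the standard library are available. Lean on these libraries where they do the work, as an engineer would, in place of code of your own. Each camera call takes 0.05 s, during which the arm holds its last target.

## Working session

There is one attempt and no reset: what is moved stays moved. The work goes in short steps, Python scripts to look and compute and a tool call to move; the robot and the scene stay as the last step left them, time stands still between calls to the robot, and variables do not carry over. Pictures are saved under pics/ and viewed, and the job is handed in when it is done.

Besides the shell and the picture viewer there is one more tool, called by a JSON object that holds its "op" and its "data". drive_tool: Moves the arm, as the interface text tells. Its arguments: {"type":"object","properties":{"steps":{"type":"array","items":{"type":"object","properties":{"delta_rot":{"type":"array","items":{"type":"number"}},"offset":{"type":"array","items":{"type":"number"}},"jaw":{"type":"number"}}}},"squeeze":{"type":"number"}},"required":["steps"]}

```bash
mkdir -p pics; ls; cat > h.py <<'E'
import numpy as np,cv2
from bench import observe, read_camera, close_job, outline_of
def f(p): return p["frame"].shape[0]/2/np.tan(np.radians(p["vfov"])/2)
def pix2w(p,u,v,d=None):
    u=np.asarray(u,float);v=np.asarray(v,float)
    if d is None: d=p["depth"][np.round(v).astype(int),np.round(u).astype(int)]
    F=f(p); X=np.stack([(u-p["cx"])/F*d,-(v-p["cy"])/F*d,-d*np.ones_like(u),np.ones_like(u)],-1)
    return (X@np.asarray(p["world_from_camera"]).T)[...,:3]
def onz(p,u,v,z):
    a=pix2w(p,u,v,1.0); o=np.asarray(p["world_from_camera"])[:3,3]; r=a-o
    return o+r*((z-o[2])/r[...,2:3])
def w2pix(p,X):
    T=np.linalg.inv(p["world_from_camera"]); c=T[:3,:3]@np.asarray(X,float)+T[:3,3]
    F=f(p); return p["cx"]+F*c[0]/-c[2], p["cy"]-F*c[1]/-c[2]
def save(p,n): cv2.imwrite("pics/"+n+".png",p["frame"])
E
python3 - <<'E'
from h import *
s=observe();print(s)
for n in ["scene","top","wrist"]:
    p=read_camera(n);save(p,n+"0")
    print(n,[k for k in p],p["vfov"],p["cx"],p["cy"],np.round(p["world_from_camera"],3).tolist(),{k:p[k] for k in p if k not in("frame","depth","world_from_camera")})
    for t in ["flap_bar","flap","red_vial_mid","blue_vial_mid","tray"]:
        print(t,[(round(o["conf"],2),np.round(o["extent"]).tolist()) for o in outline_of(p,t)])
E
```

```text
pics
{'time': 0.0, 'qpos': array([-1.17787446e+00,  2.64739896e-01,  1.60537678e+00, -2.39762569e-05,
        1.27370987e+00, -3.69248262e-02]), 'qvel': array([-1.26093926e-04, -6.77931982e-04,  1.11650222e-03, -1.91685222e-04,
        8.72622893e-04,  3.35199251e-05]), 'joint_torque': array([ 8.87639289e-04, -5.15105653e+01, -3.67314041e+01,  2.18367268e-04,
        1.28442337e-02,  1.63956247e-05]), 'eef_pos': array([ 280.9876479 , -612.92591893,  229.9694691 ]), 'orientation': array([-3.06716676e+00, -6.69558197e-01,  6.56273734e-04]), 'wrist_force': array([-0.11728986,  0.7095625 ,  0.15628712]), 'torque': array([-0.03929599, -0.0045149 , -0.00211643]), 'finger_gap': 0.99745204168514}
scene ['frame', 'depth', 'vfov', 'cx', 'cy', 'world_from_camera', 'shot'] 56.052353030371165 284.1736937891688 207.74528985780657 [[-0.527, -0.5, 0.688, 951.542], [0.85, -0.317, 0.421, 285.223], [0.008, 0.806, 0.591, 500.399], [0.0, 0.0, 0.0, 1.0]] {'vfov': 56.052353030371165, 'cx': 284.1736937891688, 'cy': 207.74528985780657, 'shot': 1}
flap_bar []
flap [(0.74, [352.0, 276.0, 152.0, 112.0]), (0.24,
[... 475 characters left out ...]
, 'cy': 207.4911504737134, 'shot': 2}
flap_bar [(0.9, [212.0, 178.0, 85.0, 80.0])]
flap [(0.73, [211.0, 176.0, 86.0, 80.0])]
red_vial_mid [(0.28, [211.0, 177.0, 84.0, 78.0])]
blue_vial_mid []
tray [(0.6, [182.0, 274.0, 73.0, 71.0]), (0.57, [398.0, 267.0, 75.0, 78.0])]
wrist ['frame', 'depth', 'vfov', 'cx', 'cy', 'world_from_camera', 'shot'] 66.3611406394558 275.4915428392318 203.35005381823254 [[0.416, 0.863, 0.287, 354.934], [-0.909, 0.395, 0.131, -580.891], [-0.0, -0.315, 0.949, 373.428], [0.0, 0.0, 0.0, 1.0]] {'vfov': 66.3611406394558, 'cx': 275.4915428392318, 'cy': 203.35005381823254, 'shot': 3}
flap_bar []
flap []
red_vial_mid []
blue_vial_mid []
tray [(0.89, [46.0, 59.0, 92.0, 115.0])]
```

View pics/scene0.png

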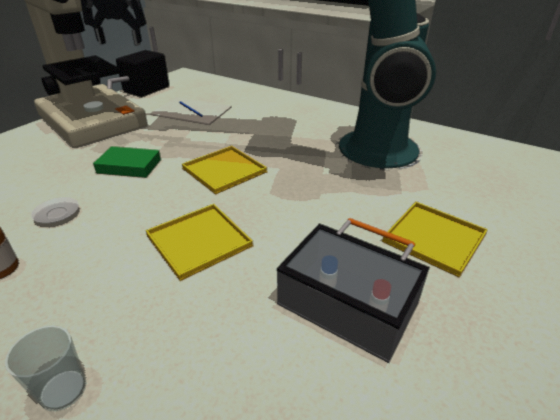

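View pics/top0.png

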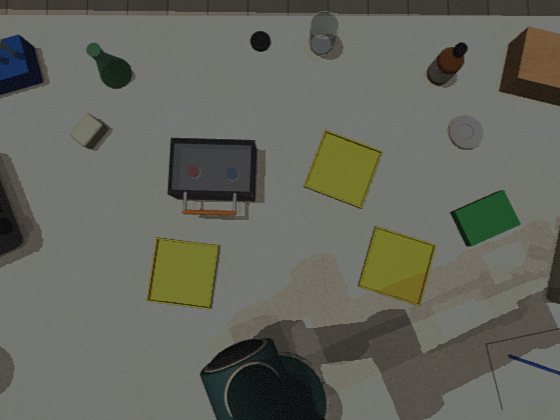

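View pics/wrist0.png

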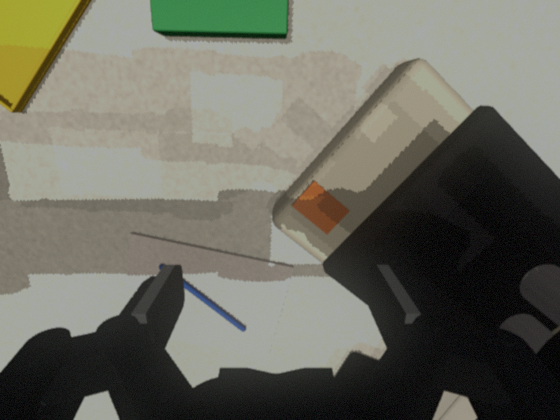

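The top view shows the box at (212,170), its orange bar at (209,211), the red cap at (194,172) and the blue cap at (232,174). Three yellow trays are at (343,169), (397,265) and (184,273). Next I'll measure them.

```bash
python3 - <<'E'
from h import *
p=read_camera("top"); hsv=cv2.cvtColor(p["frame"],cv2.COLOR_BGR2HSV)
y=((hsv[...,0]>22)&(hsv[...,0]<35)&(hsv[...,1]>150)).astype(np.uint8)
n,l,st,c=cv2.connectedComponentsWithStats(y)
for i in range(1,n):
    if st[i,4]>1000:
        cn=max(cv2.findContours((l==i).astype(np.uint8),0,2)[0],key=cv2.contourArea)
        q=onz(p,cn[:,0,0],cn[:,0,1],15.)[:,:2].astype(np.float32)
        r=cv2.minAreaRect(q);print("tray",c[i].round(),r,"dist",np.hypot(*r[0]))
o=((hsv[...,0]>5)&(hsv[...,0]<16)&(hsv[...,1]>180))
def rep(m,name,z):
    v,u=np.nonzero(m);
    if len(u)<5: return print(name,'none')
    q=onz(p,u,v,z)[:,:2].astype(np.float32);print(name,len(u),u.mean(),v.mean(),cv2.minAreaRect(q), np.median(pix2w(p,u,v),0))
R=np.zeros_like(o);R[195:225,170:250]=1
rep(o&R,"bar",82.)
roi=np.zeros_like(o);roi[145:195,175:250]=1
rep(roi&((hsv[...,0]<10)|(hsv[...,0]>170))&(hsv[...,1]>70),"red",65.)
rep(roi&(hsv[...,0]>100)&(hsv[...,0]<130)&(hsv[...,1]>70),"blue",65.)
# dark box rim
d=(hsv[...,2]<60);R=np.zeros_like(o);R[125:205,160:265]=1
v,u=np.nonzero(d&R);q=onz(p,u,v,78.)[:,:2].astype(np.float32);print("box",cv2.minAreaRect(q))
cv2.imwrite("pics/crop1.png",cv2.resize(p["frame"][125:230,150:270],None,fx=6,fy=5.5,interpolation=2))
E
```

```text
tray [343. 169.] ((547.075439453125, -151.49270629882812), (147.27366638183594, 149.00917053222656), 68.88549041748047) dist 567.6632597892635
tray [397. 265.] ((315.45037841796875, -275.4382019042969), (149.46725463867188, 147.69595336914062), 72.69242858886719) dist 418.7781564412259
tray [182. 273.] ((298.3359375, 228.53428649902344), (149.12509155273438, 148.2605438232422), 82.96106719970703) dist 375.80879674326627
bar 137 209.5036496350365 212.23357664233578 ((434.6334533691406, 156.43646240234375), (115.10227966308594, 7.762263298034668), 88.5601577758789) [434.72276845 151.14551825  84.5183948 ]
red 95 192.2842105263158 171.23157894736843 ((515.6748046875, 211.6350555419922), (24.874788284301758, 60.6907844543457), 49.724853515625) [527.44631285 196.26164557  80.03240635]
blue 78 230.5897435897436 173.35897435897436 ((504.5184326171875, 153.03945922851562), (22.805267333984375, 114.34375), 27.09796905517578) [522.69200004 109.06192798  80.48621526]
box ((532.4287719726562, 151.22315979003906), (196.29966735839844, 140.5693817138672), 88.38365173339844)
```

View pics/crop1.png

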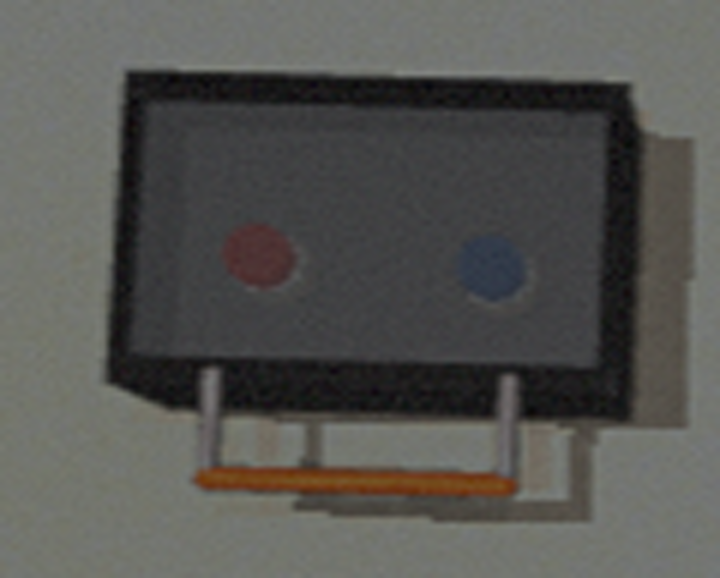

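Candidates for the tray:
- (343,169): 568 mm from the base
- (397,265): 419 mm
- (184,273): 376 mm

I choose (343,169), at world (547,-151.5), because it is the farthest. There is only one bar (209,212), one red cap (193,172) and one blue cap (232,174), and the crop confirms them. I'm starting the move.

{"op": "drive_tool", "data": {"steps": [{"offset": [2.9, -2.7, 0.3], "delta_rot": [0, 0, -0.12], "jaw": 2.8}, {"offset": [5.8, -5.4, 0.6], "delta_rot": [0, 0, -0.24], "jaw": 2.8}, {"offset": [8.7, -8.1, 0.9], "delta_rot": [0, 0, -0.36], "jaw": 2.8}, {"offset": [11.6, -10.8, 1.2], "delta_rot": [0, 0, -0.48], "jaw": 2.8}, {"offset": [14.5, -13.5, 1.5], "delta_rot": [0, 0, -0.6], "jaw": 2.8}], "squeeze": 20}}

```text
time: 1.37
eef_pos: [357.1, -428.9, 216.2]
orientation: [2.73, 1.554, 0.0]
wrist_force: [1.1, 0.7, -0.3]
finger_gap: 0.333
```

```bash
cat > plan.py <<'E'
import sys
from h import *
from scipy.spatial.transform import Rotation as Ro
x,y,z,yaw=map(float,sys.argv[1:5])  # yaw: direction of tool y in world, deg
s=observe(); R=Ro.from_rotvec(s["orientation"]); M=R.as_matrix()
p=np.array(s["eef_pos"]); o=M.T@(np.array([x,y,z])-p)/10
c,sn=np.cos(np.radians(yaw)),np.sin(np.radians(yaw))
yy=np.array([c,sn,0]);zz=np.array([0,0,-1.]);T=np.stack([np.cross(yy,zz),yy,zz],1)
print("t",round(s["time"],2),"pos",p.round(1),"yaw",np.degrees(np.arctan2(M[1,1],M[0,1])).round(1),"gap",round(s["finger_gap"],3),"F",np.round(s["wrist_force"],1))
print("offset cm",o.round(2),"rows",round(np.linalg.norm(o)/4.17,1),"rot",Ro.from_matrix(M.T@T).as_rotvec().round(3)); print("M",M.round(3).tolist())
E
python3 plan.py 434 152.5 150 -1.5
```

```text
t 1.37 pos [ 357.1 -428.9  216.2] yaw -30.7 gap 0.333 F [ 1.1  0.7 -0.3]
offset cm [ 53.92 -23.07   6.61] rows 14.2 rot [ 0.    0.   -0.51]
M [[0.511, 0.86, 0.0], [0.86, -0.511, -0.0], [0.0, 0.0, -1.0]]
```

{"op": "drive_tool", "data": {"steps": [{"offset": [3.6, -1.54, 0.2], "delta_rot": [0, 0, -0.1], "jaw": 2.8}, {"offset": [7.2, -3.08, 0.4], "delta_rot": [0, 0, -0.2], "jaw": 2.8}, {"offset": [10.8, -4.62, 0.6], "delta_rot": [0, 0, -0.3], "jaw": 2.8}, {"offset": [14.4, -6.16, 0.8], "delta_rot": [0, 0, -0.4], "jaw": 2.8}, {"offset": [18, -7.7, 1], "delta_rot": [0, 0, -0.51], "jaw": 2.8}]}}

```text
time: 1.78
eef_pos: [383.4, -234.8, 206.4]
orientation: [2.25, 2.191, 0.0]
wrist_force: [1.6, -0.4, 0.5]
finger_gap: 0.329
```

```bash
python3 plan.py 434 152.5 150 -1.5
```

```text
t 1.78 pos [ 383.4 -234.8  206.4] yaw -1.5 gap 0.329 F [ 1.6 -0.4  0.5]
offset cm [38.85  4.03  5.63] rows 9.5 rot [ 0.001  0.    -0.   ]
M [[0.026, 1.0, 0.001], [1.0, -0.026, -0.0], [-0.0, 0.001, -1.0]]
```

{"op": "drive_tool", "data": {"steps": [{"offset": [3.9, 0.4, 0.5], "jaw": 2.8}, {"offset": [7.8, 0.8, 1], "jaw": 2.8}, {"offset": [11.7, 1.2, 1.5], "jaw": 2.8}, {"offset": [15.6, 1.6, 2], "jaw": 2.8}, {"offset": [19.5, 2, 2.5], "jaw": 2.8}]}}

```text
invalid input
```

{"op": "drive_tool", "data": {"steps": [{"offset": [3.9, 0.4, 0.5], "jaw": 2.8}, {"offset": [7.8, 0.8, 1], "jaw": 2.8}, {"offset": [11.7, 1.2, 1.5], "jaw": 2.8}, {"offset": [15.6, 1.6, 2], "jaw": 2.8}, {"offset": [19.3, 2, 2.5], "jaw": 2.8}]}}

```text
invalid input
```

{"op": "drive_tool", "data": {"steps": [{"offset": [0, 0, 0], "jaw": 2.8}]}}

```text
invalid input
```

```bash
python3 plan.py 434 152.5 61 -1.5; python3 - <<'E'
from h import *
for n in ["wrist","scene"]:
    p=read_camera(n); save(p,n+"1")
    h=cv2.cvtColor(p["frame"],cv2.COLOR_BGR2HSV);m=((h[...,0]>3)&(h[...,0]<16)&(h[...,1]>170)).astype(np.uint8)
    k,l,st,c=cv2.connectedComponentsWithStats(m)
    for i in range(1,k):
        if st[i,4]>60:
            v,u=np.nonzero(l==i);q=onz(p,u,v,80.)[:,:2].astype(np.float32);w=pix2w(p,u,v)
            print(n,st[i],cv2.minAreaRect(q),np.median(w,0).round(1))
E
```

```text
t 1.78 pos [ 383.4 -234.8  206.4] yaw -1.5 gap 0.329 F [ 1.6 -0.4  0.5]
offset cm [38.85  4.02 14.53] rows 10.0 rot [ 0.001  0.    -0.   ]
M [[0.026, 1.0, 0.001], [1.0, -0.026, -0.0], [-0.0, 0.001, -1.0]]
scene [116 106  17   8  83] ((311.227294921875, -617.3136596679688), (49.79494094848633, 31.149066925048828), 74.90225219726562) [ 277.8 -664.3   57.7]
scene [350 219  64  26 269] ((435.1084899902344, 155.96243286132812), (112.03010559082031, 12.61502742767334), 87.23020935058594) [437.6 160.   82.3]
scene [  0 260  17  18  98] ((809.1854858398438, -276.1919860839844), (34.6393928527832, 12.725207328796387), 13.9561767578125) [ 788.7 -368.7   10.1]
```

View pics/wrist1.png

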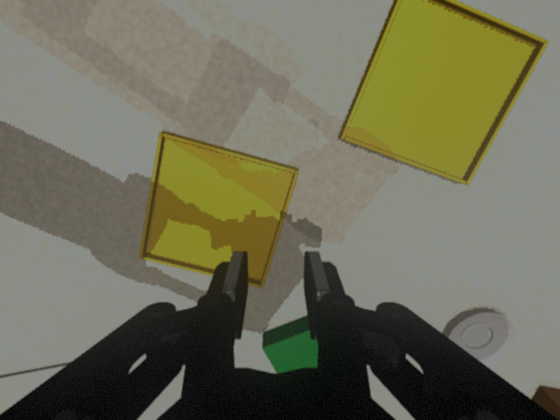

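View pics/scene1.png

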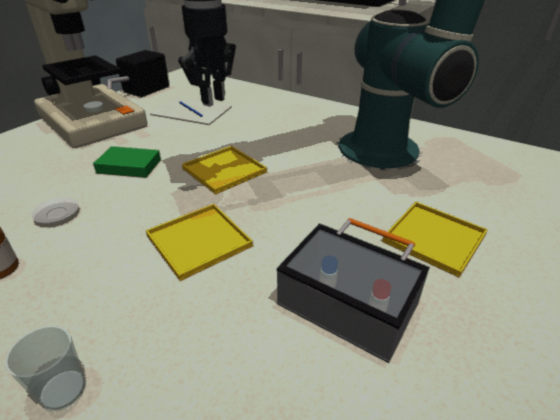

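The views put the bar at about (435,155): scene (381,232), matching the top view. The rows need `delta_rot`, so I'm resending them.

{"op": "drive_tool", "data": {"steps": [{"offset": [3.9, 0.4, 0.5], "delta_rot": [0, 0, 0], "jaw": 2.8}, {"offset": [7.8, 0.8, 1], "delta_rot": [0, 0, 0], "jaw": 2.8}, {"offset": [11.7, 1.2, 1.5], "delta_rot": [0, 0, 0], "jaw": 2.8}, {"offset": [15.6, 1.6, 2], "delta_rot": [0, 0, 0], "jaw": 2.8}, {"offset": [19.5, 2, 2.5], "delta_rot": [0, 0, 0], "jaw": 2.8}]}}

```text
time: 2.3
eef_pos: [409.9, -41.3, 181.6]
orientation: [2.257, 2.183, 0.001]
wrist_force: [1.1, -0.2, -1.1]
finger_gap: 0.326
```

{"op": "drive_tool", "data": {"steps": [{"offset": [3.9, 0.4, 0.5], "delta_rot": [0, 0, 0], "jaw": 2.8}, {"offset": [7.8, 0.8, 1], "delta_rot": [0, 0, 0], "jaw": 2.8}, {"offset": [11.7, 1.2, 1.5], "delta_rot": [0, 0, 0], "jaw": 2.8}, {"offset": [15.6, 1.6, 2], "delta_rot": [0, 0, 0], "jaw": 2.8}, {"offset": [19.3, 2, 2.5], "delta_rot": [0, 0, 0], "jaw": 2.8}]}}

```text
time: 2.72
eef_pos: [436.2, 151.8, 156.6]
orientation: [2.256, 2.185, 0.002]
wrist_force: [0.7, -0.7, 0.0]
finger_gap: 0.328
```

{"op": "drive_tool", "data": {"steps": [{"offset": [0, 0, 0], "delta_rot": [0, 0, 0], "jaw": 2.8}]}}

```text
time: 2.8
eef_pos: [436.4, 155.1, 156.1]
orientation: [-2.25, -2.19, -0.004]
wrist_force: [-0.5, -0.2, 0.1]
finger_gap: 0.328
```

```bash
python3 plan.py 434.5 154 61 -1.5; python3 - <<'E'
from h import *
for n in ["wrist"]:
    p=read_camera(n); save(p,n+"2")
    h=cv2.cvtColor(p["frame"],cv2.COLOR_BGR2HSV);m=((h[...,0]>3)&(h[...,0]<16)&(h[...,1]>170)).astype(np.uint8)
    k,l,st,c=cv2.connectedComponentsWithStats(m)
    for i in range(1,k):
        if st[i,4]>60:
            v,u=np.nonzero(l==i);q=onz(p,u,v,80.)[:,:2].astype(np.float32);w=pix2w(p,u,v)
            print(n,st[i],cv2.minAreaRect(q),np.median(w,0).round(1))
E
```

```text
t 2.8 pos [436.4 155.1 156.1] yaw -1.6 gap 0.328 F [-0.5 -0.2  0.1]
offset cm [-0.14 -0.19  9.51] rows 2.3 rot [ 0.001 -0.003 -0.001]
M [[0.027, 1.0, 0.001], [1.0, -0.027, 0.003], [0.003, 0.001, -1.0]]
wrist [267 131  12  27 131] ((435.9422302246094, 204.8572540283203), (7.04344367980957, 17.730918884277344), 8.916553497314453) [436.4 207.   83.3]
wrist [268 218  11  21 150] ((434.248779296875, 143.79226684570312), (15.857516288757324, 7.35842752456665), 88.5384750366211) [435.  144.1  83.6]
wrist [268 255  10  30 155] ((432.8478698730469, 109.29218292236328), (25.135738372802734, 6.958950996398926), 87.98176574707031) [432.8 110.2  83.7]
```

View pics/wrist2.png

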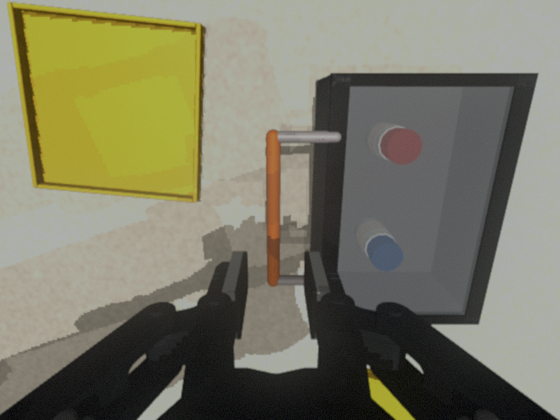

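The wrist view shows the bar centred between the jaws, running from (272,131) to (272,285), with its centre at (434.4,155). Clearance to the box edge looks good, so I'm descending.

{"op": "drive_tool", "data": {"steps": [{"offset": [0, -0.2, 3.2], "delta_rot": [0, 0, 0], "jaw": 2.8}, {"offset": [0, -0.2, 6.4], "delta_rot": [0, 0, 0], "jaw": 2.8}, {"offset": [0, -0.2, 9.5], "delta_rot": [0, 0, 0], "jaw": 2.8}, {"offset": [0, -0.2, 9.5], "delta_rot": [0, 0, 0], "jaw": 2.8}]}}

```text
time: 3.18
eef_pos: [428.6, 147.3, 55.9]
orientation: [-2.254, -2.182, 0.016]
wrist_force: [-1.0, -1.5, -0.7]
finger_gap: 0.325
```

{"op": "drive_tool", "data": {"steps": [{"offset": [0, 0, 0], "delta_rot": [0, 0, 0], "jaw": 0.6}, {"offset": [0, 0, 0], "delta_rot": [0, 0, 0], "jaw": 0.6}, {"offset": [0, 0, 0], "delta_rot": [0, 0, 0], "jaw": 0.6}, {"offset": [0, 0, 0], "delta_rot": [0, 0, 0], "jaw": 0.6}], "squeeze": 20}}

```text
time: 3.52
eef_pos: [434.4, 149.1, 62.9]
orientation: [2.254, 2.185, 0.001]
wrist_force: [-0.8, -4.9, -1.2]
finger_gap: 0.111
```

```bash
python3 plan.py 434.5 155 61 -1.8; python3 - <<'E'
from h import *
p=read_camera("scene");save(p,"scene3");cv2.imwrite("pics/s3.png",cv2.resize(p["frame"][150:360,250:460],None,fx=2.8,fy=2.8))
# arc: tool offsets (y along jaw(+x'), z down) relative to closed bar pose
th0=-np.arctan2(-0,1); r=np.hypot(167,4); a0=np.arctan2(4,167)
for th in np.arange(0,1.76,.125):
    a=a0+th; print(round(th,3),"oy",round((167-r*np.cos(a))/10,2),"oz",round(-(r*np.sin(a)-4)/10,2))
E
```

```text
t 3.52 pos [434.4 149.1  62.9] yaw -1.8 gap 0.111 F [-0.8 -4.9 -1.2]
offset cm [ 0.59 -0.01  0.19] rows 0.1 rot [0.002 0.001 0.   ]
M [[0.031, 1.0, 0.002], [1.0, -0.031, -0.001], [-0.001, 0.002, -1.0]]
0.0 oy 0.0 oz -0.0
0.125 oy 0.18 oz -2.08
0.25 oy 0.62 oz -4.12
0.375 oy 1.31 oz -6.09
0.5 oy 2.24 oz -7.96
0.625 oy 3.39 oz -9.7
0.75 oy 4.75 oz -11.28
0.875 oy 6.3 oz -12.67
1.0 oy 8.01 oz -13.87
1.125 oy 9.86 oz -14.84
1.25 oy 11.81 oz -15.57
1.375 oy 13.84 oz -16.06
1.5 oy 15.92 oz -16.29
1.625 oy 18.0 oz -16.25
1.75 oy 20.07 oz -15.96
```

View pics/s3.png

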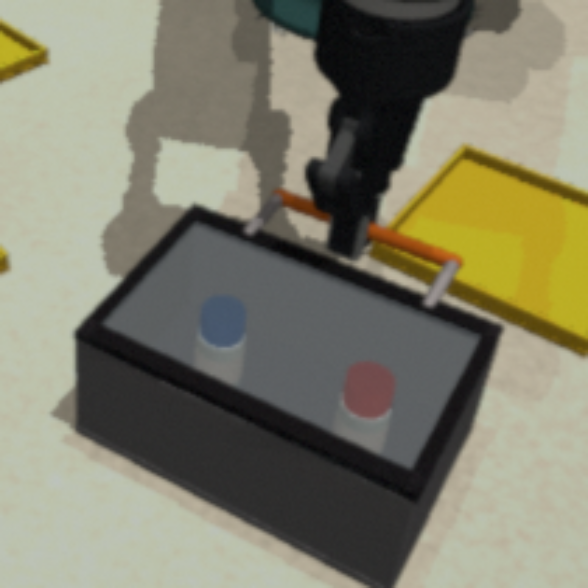

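The crop shows the fingers gripping the bar at its middle, and the gap reads 9.5 mm, which matches a bar. I'm starting the arc.

{"op": "drive_tool", "data": {"steps": [{"offset": [0, 0.06, -1.0], "delta_rot": [0, 0, 0], "jaw": 0.6}, {"offset": [0, 0.18, -2.08], "delta_rot": [0, 0, 0], "jaw": 0.6}, {"offset": [0, 0.38, -3.1], "delta_rot": [0, 0, 0], "jaw": 0.6}, {"offset": [0, 0.62, -4.12], "delta_rot": [0, 0, 0], "jaw": 0.6}, {"offset": [0, 0.62, -4.12], "delta_rot": [0, 0, 0], "jaw": 0.6}]}}

```text
time: 3.98
eef_pos: [441.2, 149.0, 106.0]
orientation: [2.253, 2.185, 0.002]
wrist_force: [-2.2, -5.0, -1.1]
finger_gap: 0.107
```

```bash
python3 plan.py 440.7 155 102 -1.8; python3 - <<'E'
from h import *
p=read_camera("scene");save(p,"scene4")
E
```

```text
t 3.98 pos [441.2 149.  106. ] yaw -1.7 gap 0.107 F [-2.2 -5.  -1.1]
offset cm [ 0.6  -0.07  0.39] rows 0.2 rot [0.003 0.001 0.001]
M [[0.031, 1.0, 0.003], [1.0, -0.031, -0.001], [-0.001, 0.003, -1.0]]
```

View pics/scene4.png

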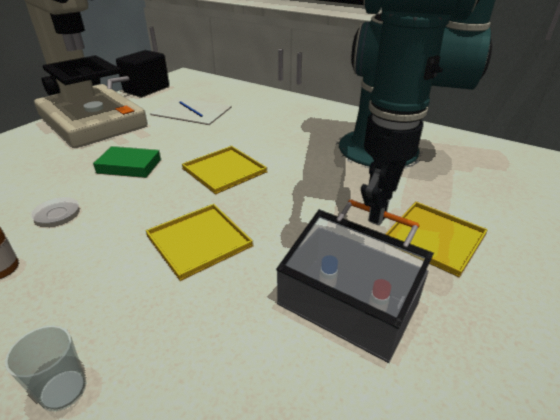

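{"op": "drive_tool", "data": {"steps": [{"offset": [0, 0.69, -1.97], "delta_rot": [0, 0, 0], "jaw": 0.6}, {"offset": [0, 1.62, -3.84], "delta_rot": [0, 0, 0], "jaw": 0.6}, {"offset": [0, 2.77, -5.58], "delta_rot": [0, 0, 0], "jaw": 0.6}, {"offset": [0, 4.13, -7.16], "delta_rot": [0, 0, 0], "jaw": 0.6}, {"offset": [0, 5.68, -8.55], "delta_rot": [0, 0, 0], "jaw": 0.6}]}}

```text
time: 4.45
eef_pos: [496.6, 147.5, 191.3]
orientation: [2.255, 2.186, 0.0]
wrist_force: [-2.5, -3.2, 0.3]
finger_gap: 0.103
```

{"op": "drive_tool", "data": {"steps": [{"offset": [0, 1.71, -1.2], "delta_rot": [0, 0, 0], "jaw": 0.6}, {"offset": [0, 3.56, -2.17], "delta_rot": [0, 0, 0], "jaw": 0.6}, {"offset": [0, 5.51, -2.9], "delta_rot": [0, 0, 0], "jaw": 0.6}, {"offset": [0, 7.54, -3.39], "delta_rot": [0, 0, 0], "jaw": 0.6}, {"offset": [0, 9.62, -3.62], "delta_rot": [0, 0, 0], "jaw": 0.6}]}}

```text
time: 4.87
eef_pos: [594.8, 145.2, 228.3]
orientation: [2.254, 2.185, 0.007]
wrist_force: [-0.4, -1.1, 2.5]
finger_gap: 0.108
```

```bash
python3 plan.py 620 150 223 -1.8; python3 - <<'E'
from h import *
p=read_camera("scene");save(p,"scene5")
E
```

```text
t 4.87 pos [594.8 145.2 228.3] yaw -1.8 gap 0.108 F [-0.4 -1.1  2.5]
offset cm [0.55 2.51 0.55] rows 0.6 rot [ 0.005 -0.001  0.   ]
M [[0.031, 0.999, 0.005], [1.0, -0.031, 0.001], [0.001, 0.005, -1.0]]
```

View pics/scene5.png

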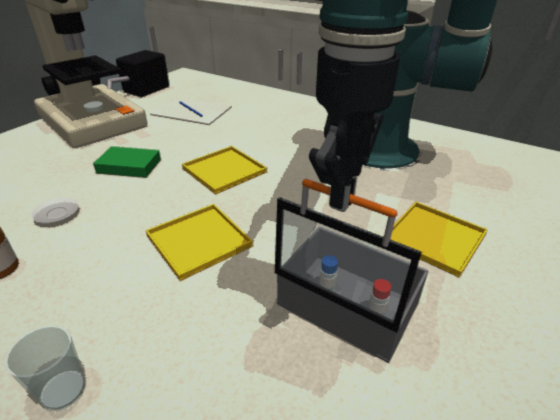

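The flap is almost upright, and both vials are standing at (329,268) and (381,290). I'll go on past upright.

{"op": "drive_tool", "data": {"steps": [{"offset": [0, 1.3, 0], "delta_rot": [0, 0, 0], "jaw": 0.6}, {"offset": [0, 2.6, 0.1], "delta_rot": [0, 0, 0], "jaw": 0.6}, {"offset": [0, 3.6, 0.3], "delta_rot": [0, 0, 0], "jaw": 0.6}, {"offset": [0, 3.6, 0.3], "delta_rot": [0, 0, 0], "jaw": 0.6}, {"offset": [0, 3.6, 0.3], "delta_rot": [0, 0, 0], "jaw": 0.6}]}}

```text
time: 5.33
eef_pos: [631.5, 144.2, 224.8]
orientation: [2.253, 2.183, 0.009]
wrist_force: [-0.0, -1.5, 5.3]
finger_gap: 0.106
```

{"op": "drive_tool", "data": {"steps": [{"offset": [0, 0, 0], "delta_rot": [0, 0, 0], "jaw": 3.5}, {"offset": [0, 0, 0], "delta_rot": [0, 0, 0], "jaw": 3.5}, {"offset": [0, 0, 0], "delta_rot": [0, 0, 0], "jaw": 3.5}]}}

```text
time: 5.58
eef_pos: [628.4, 144.3, 221.5]
orientation: [-2.255, -2.187, -0.001]
wrist_force: [1.4, 0.0, 0.2]
finger_gap: 0.411
```

```bash
python3 plan.py 600 150 320 -1.8; python3 - <<'E'
from h import *
p=read_camera("scene");save(p,"scene6")
E
```

```text
t 5.58 pos [628.4 144.3 221.5] yaw -1.8 gap 0.411 F [1.4 0.  0.2]
offset cm [ 0.49 -2.85 -9.86] rows 2.5 rot [ 0.    -0.001  0.   ]
M [[0.031, 1.0, 0.0], [1.0, -0.031, 0.0], [0.001, 0.0, -1.0]]
```

View pics/scene6.png

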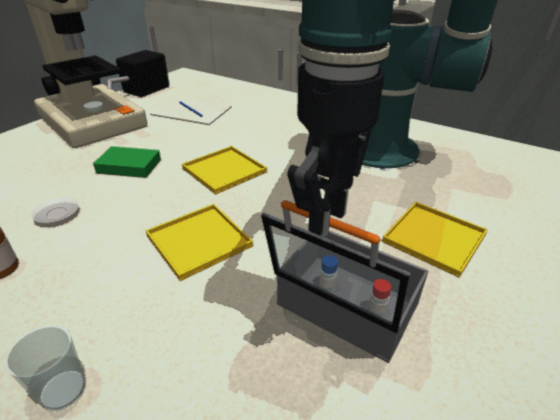

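The flap bar at (330,220) is leaning past the hinge and free between the open fingers, and both vials still stand. I'm retracting straight up, then towards the base so the top camera can see into the box.

{"op": "drive_tool", "data": {"steps": [{"offset": [0, 0.2, -2.5], "delta_rot": [0, 0, 0], "jaw": 3.5}, {"offset": [0, 0.2, -6], "delta_rot": [0, 0, 0], "jaw": 3.5}, {"offset": [0, 0, -8.5], "delta_rot": [0, 0, 0], "jaw": 3.5}, {"offset": [0, -4, -8.5], "delta_rot": [0, 0, 0], "jaw": 4}, {"offset": [0, -8, -8.5], "delta_rot": [0, 0, 0], "jaw": 4}]}}

```text
time: 6.05
eef_pos: [550.0, 146.9, 308.2]
orientation: [2.255, 2.184, 0.006]
wrist_force: [-0.3, -0.0, -0.4]
finger_gap: 0.469
```

{"op": "drive_tool", "data": {"steps": [{"offset": [0, -4, 0], "delta_rot": [0, 0, 0], "jaw": 4}, {"offset": [0, -8, 0], "delta_rot": [0, 0, 0], "jaw": 4}, {"offset": [0, -12, 0], "delta_rot": [0, 0, 0], "jaw": 4}, {"offset": [0, -12, 0], "delta_rot": [0, 0, 0], "jaw": 4}]}}

```text
time: 6.38
eef_pos: [421.6, 150.0, 304.9]
orientation: [-2.251, -2.186, 0.006]
wrist_force: [0.3, -0.4, -0.5]
finger_gap: 0.465
```

```bash
python3 plan.py 430 150 300 -1.8; python3 - <<'E'
from h import *
for n in ["top","wrist","scene"]:
    p=read_camera(n);save(p,n+"7");h=cv2.cvtColor(p["frame"],cv2.COLOR_BGR2HSV)
    for t in ["flap","red_vial_mid","blue_vial_mid"]: print(n,t,[(round(o["conf"],2),np.round(o["extent"]).tolist()) for o in outline_of(p,t)])
    for nm,m in [("red",((h[...,0]<4)|(h[...,0]>172))&(h[...,1]>130)),("blue",(h[...,0]>102)&(h[...,0]<130)&(h[...,1]>90))]:
        k,l,st,c=cv2.connectedComponentsWithStats(m.astype(np.uint8))
        for i in range(1,k):
            if st[i,4]>30: print(n,nm,st[i],c[i].round(1),"onz56",onz(p,c[i][0],c[i][1],58.).round(1))
E
```

```text
t 6.38 pos [421.6 150.  304.9] yaw -1.7 gap 0.465 F [ 0.3 -0.4 -0.5]
offset cm [0.02 0.84 0.49] rows 0.2 rot [-0.005  0.     0.002]
M [[0.029, 1.0, -0.005], [1.0, -0.029, -0.0], [-0.0, -0.005, -1.0]]
top flap [(0.59, [205.0, 116.0, 96.0, 51.0])]
top red_vial_mid [(0.49, [197.0, 173.0, 15.0, 14.0])]
top blue_vial_mid [(0.45, [233.0, 177.0, 16.0, 14.0])]
top red [187 166  12  11  96] [192.7 170.9] onz56 [532.3 200.3  58. ]
top blue [   0   35   43   60 1834] [17.6 64.9] onz56 [786.5 620.1  58. ]
top blue [226 168  11  11 100] [231.3 173. ] onz56 [527.2 111.5  58. ]
top blue [509 355  51  20 158] [534.5 364.4] onz56 [ 102.5 -557.4   58. ]
wrist flap [(0.72, [486.0, 183.0, 148.0, 232.0])]
wrist red_vial_mid [(0.57, [356.0, 122.0, 33.0, 27.0]), (0.47, [343.0, 336.0, 103.0, 74.0])]
wrist blue_vial_mid [(0.9, [350.0, 191.0, 31.0, 32.0])]
wrist red [349 113  23  21 392] [360.2 122.9] onz56 [531.6 198.1  58. ]
wrist blue [343 185  21  21 348] [352.5 195.1] onz56 [526.4 108.8  58. ]
scene flap [(0.87, [334.0, 267.0, 146.0, 130.0])]
scene red_vial_mid []
scene blue_vial_mid []
scene red [374 279  17  20 274] [381.5 288.1] onz56 [531.4 199.2  58. ]
scene blue [180 102  22  14  39] [190.7 108.6] onz56 [ 171.8 -509.5   58. ]
scene blue [322 255  16  19 254] [329.2 263.7] onz56 [526.6 110.2  58. ]
```

View pics/top7.png

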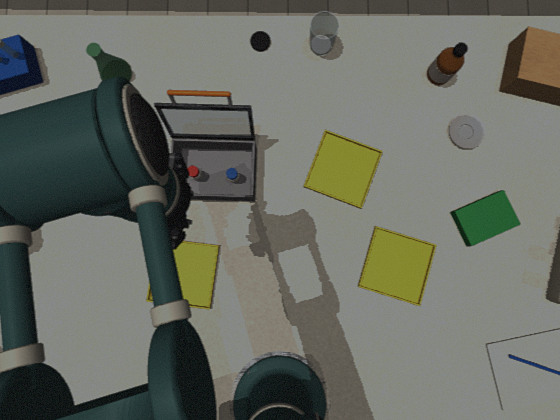

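View pics/wrist7.png

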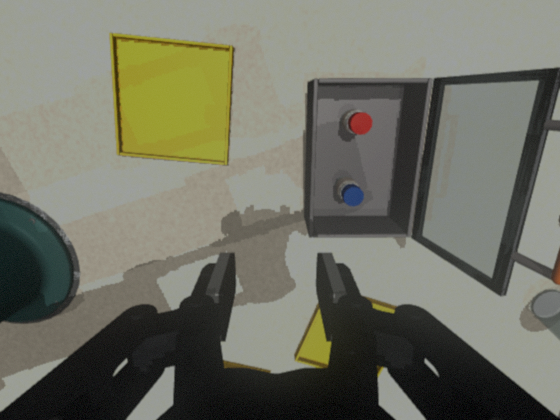

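View pics/scene7.png

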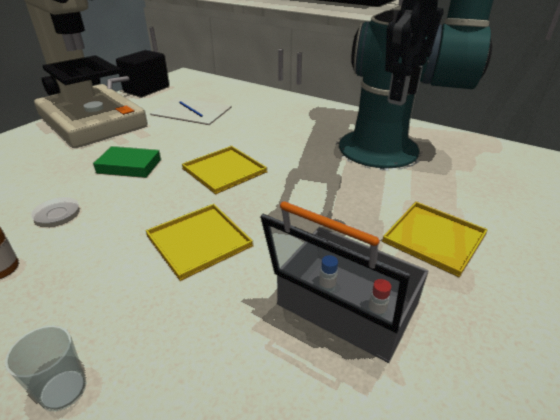

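All three views agree on the red vial at about (531.7,199.2) and the blue at about (526.7,110). The flap is resting open. Next I move above the red vial with the jaws along x, which is the side with the most clearance.

```bash
python3 plan.py 531.7 199.2 140 -1.8
```

```text
t 6.98 pos [429.2 150.2 306. ] yaw -1.8 gap 0.473 F [-0.2  0.6  0.7]
offset cm [ 5.22 10.1  16.59] rows 4.8 rot [-0.001  0.     0.   ]
M [[0.031, 1.0, -0.001], [1.0, -0.031, -0.0], [-0.0, -0.001, -1.0]]
```

{"op": "drive_tool", "data": {"steps": [{"offset": [1.3, 2.5, 2.6], "delta_rot": [0, 0, 0], "jaw": 4.6}, {"offset": [2.6, 5, 5.2], "delta_rot": [0, 0, 0], "jaw": 4.6}, {"offset": [3.9, 7.6, 7.8], "delta_rot": [0, 0, 0], "jaw": 4.6}, {"offset": [5.2, 10.1, 10.5], "delta_rot": [0, 0, 0], "jaw": 4.6}, {"offset": [5.2, 10.1, 13.6], "delta_rot": [0, 0, 0], "jaw": 4.6}]}}

```text
time: 7.4
eef_pos: [536.6, 201.2, 170.0]
orientation: [2.254, 2.185, 0.009]
wrist_force: [1.0, -0.5, 0.2]
finger_gap: 0.535
```

{"op": "drive_tool", "data": {"steps": [{"offset": [0, 0, 0], "delta_rot": [0, 0, 0], "jaw": 4.6}, {"offset": [0, 0, 0], "delta_rot": [0, 0, 0], "jaw": 4.6}, {"offset": [0, 0, 0], "delta_rot": [0, 0, 0], "jaw": 4.6}]}}

```text
time: 7.65
eef_pos: [531.6, 199.1, 171.2]
orientation: [2.256, 2.186, 0.001]
wrist_force: [0.3, 0.5, 0.3]
finger_gap: 0.541
```

```bash
python3 plan.py 531.7 199.2 24 -1.8; python3 - <<'E'
from h import *
for n in ["scene","wrist"]:
    p=read_camera(n);save(p,n+"8");h=cv2.cvtColor(p["frame"],cv2.COLOR_BGR2HSV)
    for nm,m in [("red",((h[...,0]<4)|(h[...,0]>172))&(h[...,1]>130))]:
        k,l,st,c=cv2.connectedComponentsWithStats(m.astype(np.uint8))
        for i in range(1,k):
            if st[i,4]>30: print(n,nm,st[i],c[i].round(1),"onz56",onz(p,c[i][0],c[i][1],60.).round(1))
E
```

```text
t 7.65 pos [531.6 199.1 171.2] yaw -1.8 gap 0.541 F [0.3 0.5 0.3]
offset cm [1.000e-02 0.000e+00 1.472e+01] rows 3.5 rot [ 0.001 -0.     0.   ]
M [[0.031, 1.0, 0.001], [1.0, -0.031, 0.0], [0.0, 0.001, -1.0]]
scene red [374 279  17  20 271] [381.4 288.2] onz56 [533.4 199.6  60. ]
wrist red [259 183  30  33 776] [273.8 199.1] onz56 [531.1 198.8  60. ]
```

View pics/wrist8.png

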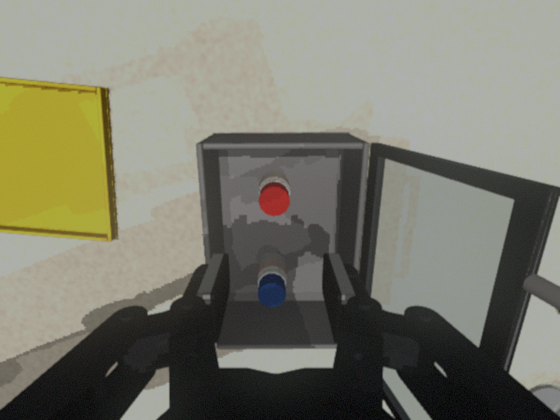

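View pics/scene8.png

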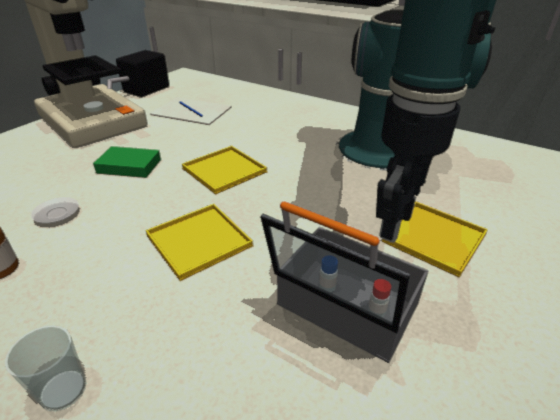

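The red cap at (274,199) is midway between the fingers, and TCP x and y match the vial. I'm descending, slowing towards the end.

{"op": "drive_tool", "data": {"steps": [{"offset": [0, 0, 3.6], "delta_rot": [0, 0, 0], "jaw": 4.6}, {"offset": [0, 0, 7.2], "delta_rot": [0, 0, 0], "jaw": 4.6}, {"offset": [0, 0, 10], "delta_rot": [0, 0, 0], "jaw": 4.6}, {"offset": [0, 0, 12], "delta_rot": [0, 0, 0], "jaw": 4.6}, {"offset": [0, 0, 13.5], "delta_rot": [0, 0, 0], "jaw": 4.6}]}}

```text
time: 8.17
eef_pos: [531.3, 199.0, 35.4]
orientation: [2.255, 2.186, 0.002]
wrist_force: [0.3, -0.6, 0.3]
finger_gap: 0.539
```

{"op": "drive_tool", "data": {"steps": [{"offset": [0, 0, 0.6], "delta_rot": [0, 0, 0], "jaw": 4.6}, {"offset": [0, 0, 1.2], "delta_rot": [0, 0, 0], "jaw": 4.6}, {"offset": [0, 0, 1.2], "delta_rot": [0, 0, 0], "jaw": 4.6}, {"offset": [0, 0, 1.2], "delta_rot": [0, 0, 0], "jaw": 4.6}]}}

```text
time: 8.5
eef_pos: [532.7, 199.5, 24.9]
orientation: [2.255, 2.186, 0.004]
wrist_force: [-0.0, 1.0, 0.5]
finger_gap: 0.537
```

{"op": "drive_tool", "data": {"steps": [{"offset": [0, 0, 0], "delta_rot": [0, 0, 0], "jaw": 3.5}, {"offset": [0, 0, 0], "delta_rot": [0, 0, 0], "jaw": 2.2}, {"offset": [0, 0, 0], "delta_rot": [0, 0, 0], "jaw": 2.0}, {"offset": [0, 0, 0], "delta_rot": [0, 0, 0], "jaw": 2.0}, {"offset": [0, 0, 0], "delta_rot": [0, 0, 0], "jaw": 2.0}], "squeeze": 25}}

```text
time: 8.92
eef_pos: [532.2, 199.5, 24.7]
orientation: [2.255, 2.186, 0.003]
wrist_force: [-1.7, -0.8, 6.4]
finger_gap: 0.319
```

```bash
python3 plan.py 531.7 199.2 160 -1.8; python3 - <<'E'
from h import *
p=read_camera("scene");save(p,"scene9")
p=read_camera("wrist");save(p,"wrist9")
E
```

```text
t 8.92 pos [532.2 199.5  24.7] yaw -1.8 gap 0.319 F [-1.7 -0.8  6.4]
offset cm [ -0.02  -0.03 -13.53] rows 3.2 rot [ 0.002 -0.001  0.   ]
M [[0.031, 1.0, 0.002], [1.0, -0.031, 0.001], [0.001, 0.002, -1.0]]
```

View pics/scene9.png

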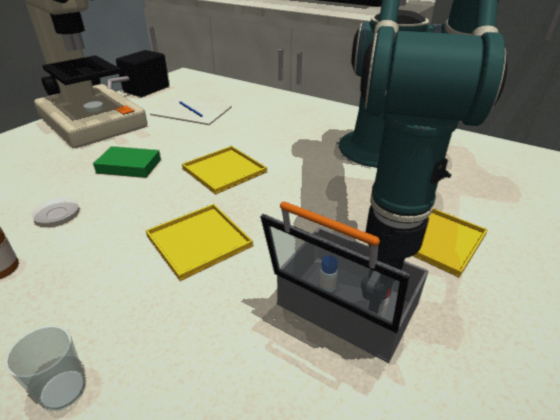

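View pics/wrist9.png

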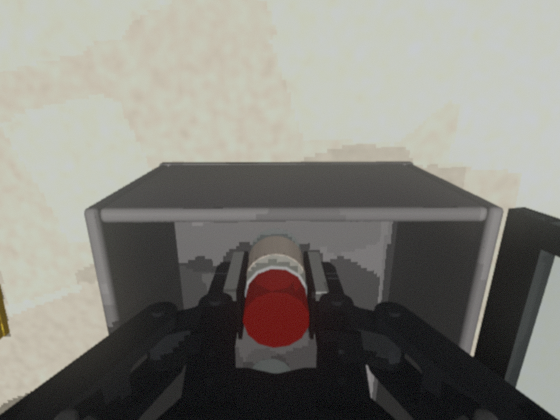

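The gap is 27 mm, so the vial is held, with its cap at (276,305) between the pads. I'm lifting gently, straight up.

{"op": "drive_tool", "data": {"steps": [{"offset": [0, 0, -0.8], "delta_rot": [0, 0, 0], "jaw": 2.0}, {"offset": [0, 0, -2.2], "delta_rot": [0, 0, 0], "jaw": 2.0}, {"offset": [0, 0, -4.2], "delta_rot": [0, 0, 0], "jaw": 2.0}, {"offset": [0, 0, -6.5], "delta_rot": [0, 0, 0], "jaw": 2.0}, {"offset": [0, 0, -9], "delta_rot": [0, 0, 0], "jaw": 2.0}]}}

```text
time: 9.43
eef_pos: [530.2, 198.8, 113.5]
orientation: [-2.255, -2.186, 0.003]
wrist_force: [0.7, 0.4, -0.9]
finger_gap: 0.312
```

{"op": "drive_tool", "data": {"steps": [{"offset": [0, 0, -2], "delta_rot": [0, 0, 0], "jaw": 2.0}, {"offset": [0, 0, -4], "delta_rot": [0, 0, 0], "jaw": 2.0}, {"offset": [0, 0, -5], "delta_rot": [0, 0, 0], "jaw": 2.0}, {"offset": [0, 0, -5], "delta_rot": [0, 0, 0], "jaw": 2.0}]}}

```text
time: 9.77
eef_pos: [533.2, 199.8, 166.6]
orientation: [2.254, 2.185, 0.008]
wrist_force: [0.2, -0.1, -0.0]
finger_gap: 0.321
```

```bash
python3 plan.py 547 -151.5 160 -1.8; python3 - <<'E'
from h import *
p=read_camera("scene");save(p,"scene10")
E
```

```text
t 9.77 pos [533.2 199.8 166.6] yaw -1.8 gap 0.321 F [ 0.2 -0.1 -0. ]
offset cm [-35.07   2.46   0.6 ] rows 8.4 rot [ 0.006 -0.002  0.   ]
M [[0.031, 1.0, 0.006], [1.0, -0.031, 0.002], [0.002, 0.006, -1.0]]
```

View pics/scene10.png

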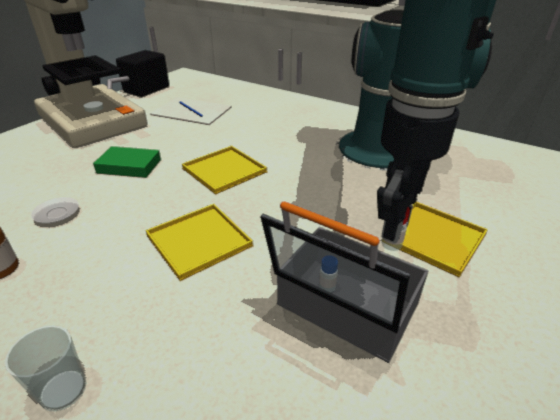

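The vial is out and held, and the flap and the blue vial are undisturbed. Now I carry it to the far tray.

{"op": "drive_tool", "data": {"steps": [{"offset": [-1.5, 0.1, 0], "delta_rot": [0, 0, 0], "jaw": 2.0}, {"offset": [-4.5, 0.3, 0], "delta_rot": [0, 0, 0], "jaw": 2.0}, {"offset": [-8, 0.5, 0], "delta_rot": [0, 0, 0], "jaw": 2.0}, {"offset": [-11.5, 0.8, 0], "delta_rot": [0, 0, 0], "jaw": 2.0}, {"offset": [-15, 1, 0], "delta_rot": [0, 0, 0], "jaw": 2.0}]}}

```text
time: 10.23
eef_pos: [535.1, 47.6, 160.9]
orientation: [-2.253, -2.186, 0.004]
wrist_force: [0.4, 0.2, 0.2]
finger_gap: 0.313
```

{"op": "drive_tool", "data": {"steps": [{"offset": [-3.5, 0.2, 0], "delta_rot": [0, 0, 0], "jaw": 2.0}, {"offset": [-7, 0.5, 0], "delta_rot": [0, 0, 0], "jaw": 2.0}, {"offset": [-10.5, 0.7, 0], "delta_rot": [0, 0, 0], "jaw": 2.0}, {"offset": [-14, 1, 0], "delta_rot": [0, 0, 0], "jaw": 2.0}, {"offset": [-17, 1.2, 0], "delta_rot": [0, 0, 0], "jaw": 2.0}]}}

```text
time: 10.65
eef_pos: [541.8, -123.3, 160.9]
orientation: [-2.254, -2.184, 0.003]
wrist_force: [0.3, -0.1, -1.0]
finger_gap: 0.313
```

{"op": "drive_tool", "data": {"steps": [{"offset": [-2, 0.2, 0], "delta_rot": [0, 0, 0], "jaw": 2.0}, {"offset": [-3, 0.2, 0], "delta_rot": [0, 0, 0], "jaw": 2.0}, {"offset": [-3, 0.2, 0], "delta_rot": [0, 0, 0], "jaw": 2.0}, {"offset": [-3, 0.2, 0], "delta_rot": [0, 0, 0], "jaw": 2.0}]}}

```text
time: 10.98
eef_pos: [543.5, -150.9, 161.8]
orientation: [-2.255, -2.184, 0.001]
wrist_force: [-0.2, -0.3, -0.7]
finger_gap: 0.322
```

```bash
python3 plan.py 547 -151.5 24 -1.8; python3 - <<'E'
from h import *
p=read_camera("scene");save(p,"scene11")
p=read_camera("wrist");save(p,"wrist11")
E
```

```text
t 10.98 pos [ 543.5 -150.9  161.8] yaw -1.8 gap 0.322 F [-0.2 -0.3 -0.7]
offset cm [-0.07  0.39 13.78] rows 3.3 rot [-0.002 -0.001 -0.001]
M [[0.032, 0.999, -0.002], [0.999, -0.032, 0.001], [0.001, -0.002, -1.0]]
```

View pics/scene11.png

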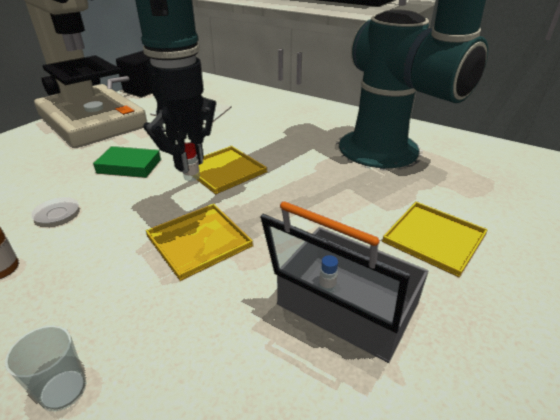

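View pics/wrist11.png

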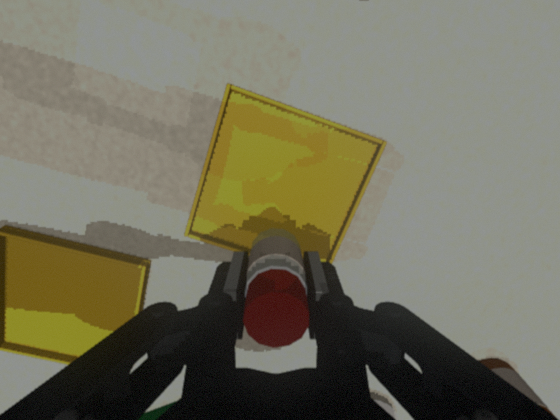

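The vial is held upright above the far tray. I'm descending to just above the floor and then touching down slowly.

{"op": "drive_tool", "data": {"steps": [{"offset": [0, 0.1, 2.5], "delta_rot": [0, 0, 0], "jaw": 2.0}, {"offset": [0, 0.3, 5.5], "delta_rot": [0, 0, 0], "jaw": 2.0}, {"offset": [0, 0.3, 8.5], "delta_rot": [0, 0, 0], "jaw": 2.0}, {"offset": [0, 0.3, 10.5], "delta_rot": [0, 0, 0], "jaw": 2.0}, {"offset": [0, 0.3, 12], "delta_rot": [0, 0, 0], "jaw": 2.0}]}}

```text
time: 11.5
eef_pos: [545.7, -149.2, 40.5]
orientation: [-2.251, -2.187, 0.002]
wrist_force: [-1.1, -0.8, -0.2]
finger_gap: 0.319
```

{"op": "drive_tool", "data": {"steps": [{"offset": [0, 0, 0.5], "delta_rot": [0, 0, 0], "jaw": 2.0}, {"offset": [0, 0, 0.8], "delta_rot": [0, 0, 0], "jaw": 2.0}, {"offset": [0, 0, 1.0], "delta_rot": [0, 0, 0], "jaw": 2.0}, {"offset": [0, 0, 1.0], "delta_rot": [0, 0, 0], "jaw": 2.0}, {"offset": [0, 0, 1.0], "delta_rot": [0, 0, 0], "jaw": 2.0}]}}

```text
time: 11.92
eef_pos: [548.6, -151.6, 34.5]
orientation: [2.254, 2.186, 0.002]
wrist_force: [-0.3, -0.5, -0.1]
finger_gap: 0.317
```

```bash
python3 plan.py 547 -151.5 24 -1.8; python3 - <<'E'
from h import *
p=read_camera("scene");save(p,"scene12")
cv2.imwrite("pics/s12.png",cv2.resize(p["frame"][120:290,130:270],None,fx=3.4,fy=3.4))
E
```

```text
t 11.92 pos [ 548.6 -151.6   34.5] yaw -1.8 gap 0.317 F [-0.3 -0.5 -0.1]
offset cm [ 0.01 -0.16  1.05] rows 0.3 rot [0.002 0.001 0.001]
M [[0.031, 1.0, 0.002], [1.0, -0.031, -0.001], [-0.001, 0.002, -1.0]]
```

View pics/s12.png

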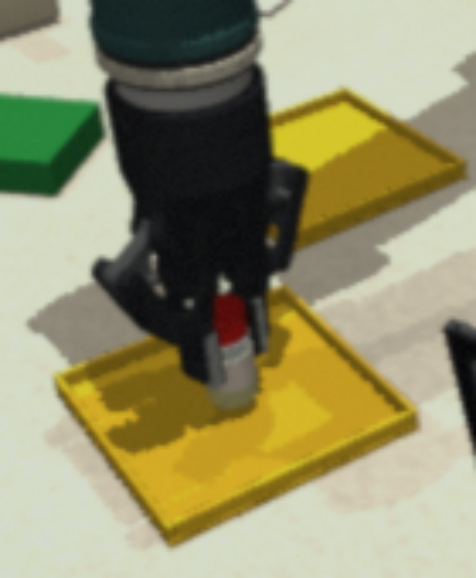

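The crop shows the vial upright over the tray interior. About 10 mm remains, so I lower slowly and watch the force.

{"op": "drive_tool", "data": {"steps": [{"offset": [0, 0, 0.3], "delta_rot": [0, 0, 0], "jaw": 2.0}, {"offset": [0, 0, 0.6], "delta_rot": [0, 0, 0], "jaw": 2.0}, {"offset": [0, 0, 0.8], "delta_rot": [0, 0, 0], "jaw": 2.0}, {"offset": [0, 0, 0.8], "delta_rot": [0, 0, 0], "jaw": 2.0}, {"offset": [0, 0, 0.8], "delta_rot": [0, 0, 0], "jaw": 2.0}]}}

```text
time: 12.38
eef_pos: [547.1, -151.5, 24.8]
orientation: [-2.255, -2.186, 0.0]
wrist_force: [-0.9, -0.3, -0.6]
finger_gap: 0.314
```

{"op": "drive_tool", "data": {"steps": [{"offset": [0, 0, 0.1], "delta_rot": [0, 0, 0], "jaw": 2.0}, {"offset": [0, 0, 0.2], "delta_rot": [0, 0, 0], "jaw": 2.0}, {"offset": [0, 0, 0.2], "delta_rot": [0, 0, 0], "jaw": 2.0}]}}

```text
time: 12.63
eef_pos: [547.6, -151.7, 23.7]
orientation: [2.255, 2.187, -0.0]
wrist_force: [-2.0, -0.7, 3.2]
finger_gap: 0.321
```

Fz has risen to +3 N, which means contact. I'm opening the jaws a little at a time.

{"op": "drive_tool", "data": {"steps": [{"offset": [0, 0, 0], "delta_rot": [0, 0, 0], "jaw": 2.9}, {"offset": [0, 0, 0], "delta_rot": [0, 0, 0], "jaw": 3.3}, {"offset": [0, 0, 0], "delta_rot": [0, 0, 0], "jaw": 3.8}, {"offset": [0, 0, 0], "delta_rot": [0, 0, 0], "jaw": 4.6}, {"offset": [0, 0, 0], "delta_rot": [0, 0, 0], "jaw": 4.6}]}}

```text
time: 13.05
eef_pos: [547.4, -151.5, 23.1]
orientation: [-2.256, -2.187, 0.0]
wrist_force: [0.6, 0.5, -0.5]
finger_gap: 0.534
```

```bash
python3 plan.py 547 -151.5 24 -1.8; python3 - <<'E'
from h import *
p=read_camera("scene");save(p,"scene13")
a=cv2.resize(p["frame"][120:290,130:270],None,fx=2.8,fy=2.8);p=read_camera("wrist")
cv2.imwrite("pics/s13.png",np.hstack([a,cv2.resize(p["frame"][:,80:480],(400,a.shape[0]))]))
E
```

```text
t 13.05 pos [ 547.4 -151.5   23.1] yaw -1.8 gap 0.534 F [ 0.6  0.5 -0.5]
offset cm [ 0.   -0.04 -0.09] rows 0.0 rot [-0. -0.  0.]
M [[0.031, 1.0, -0.0], [1.0, -0.031, 0.0], [0.0, -0.0, -1.0]]
```

View pics/s13.png

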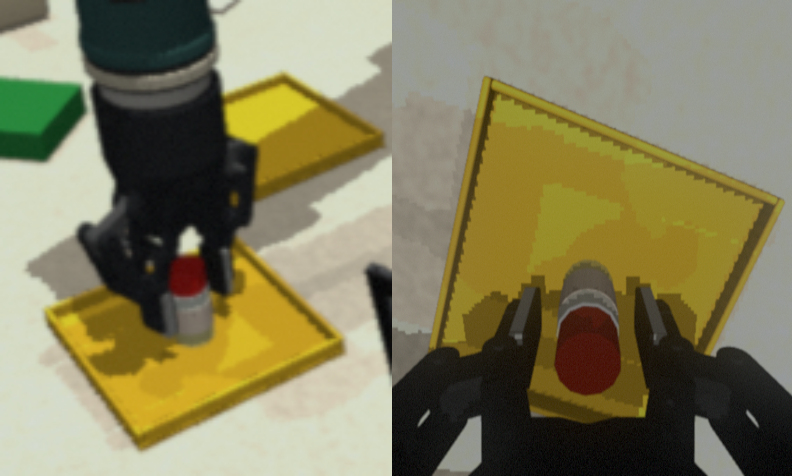

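The vial stands free on the tray floor between the open fingers. I'm retracting straight up.

{"op": "drive_tool", "data": {"steps": [{"offset": [0, 0, -1.5], "delta_rot": [0, 0, 0], "jaw": 4.6}, {"offset": [0, 0, -3.5], "delta_rot": [0, 0, 0], "jaw": 4.6}, {"offset": [0, 0, -6.5], "delta_rot": [0, 0, 0], "jaw": 4.6}, {"offset": [0, 0, -10], "delta_rot": [0, 0, 0], "jaw": 4.6}, {"offset": [0, 0, -14], "delta_rot": [0, 0, 0], "jaw": 4.6}]}}

```text
time: 13.57
eef_pos: [545.8, -151.1, 162.7]
orientation: [-2.253, -2.184, 0.003]
wrist_force: [0.1, -0.0, 1.0]
finger_gap: 0.537
```

{"op": "drive_tool", "data": {"steps": [{"offset": [0, -3, -2], "delta_rot": [0, 0, 0], "jaw": 4.6}, {"offset": [0, -6, -4], "delta_rot": [0, 0, 0], "jaw": 4.6}, {"offset": [0, -9, -4], "delta_rot": [0, 0, 0], "jaw": 4.6}, {"offset": [0, -11, -4], "delta_rot": [0, 0, 0], "jaw": 4.6}, {"offset": [0, -11, -4], "delta_rot": [0, 0, 0], "jaw": 4.6}]}}

```text
time: 13.98
eef_pos: [434.2, -147.7, 203.3]
orientation: [-2.256, -2.185, 0.001]
wrist_force: [-0.1, -0.9, -1.2]
finger_gap: 0.538
```

```bash
python3 plan.py 547 -151.5 24 -1.8; python3 - <<'E'
from h import *
for n in ["top","scene","wrist"]:
    p=read_camera(n);save(p,n+"14");h=cv2.cvtColor(p["frame"],cv2.COLOR_BGR2HSV)
    for nm,m,z in [("red",((h[...,0]<4)|(h[...,0]>172))&(h[...,1]>130),57.),("blue",(h[...,0]>102)&(h[...,0]<130)&(h[...,1]>90),58.)]:
        k,l,st,c=cv2.connectedComponentsWithStats(m.astype(np.uint8))
        for i in range(1,k):
            if st[i,4]>50: print(n,nm,st[i],"w",onz(p,c[i][0],c[i][1],z).round(1))
E
```

```text
t 13.98 pos [ 434.2 -147.7  203.3] yaw -1.8 gap 0.538 F [-0.1 -0.9 -1.2]
offset cm [-0.02 11.31 17.92] rows 5.1 rot [-0.001  0.    -0.   ]
M [[0.032, 0.999, -0.001], [0.999, -0.032, -0.0], [-0.0, -0.001, -1.0]]
top red [340 160  11  11  91] w [ 547.1 -150.7   57. ]
top blue [   0   35   43   60 1833] w [786.5 620.1  58. ]
top blue [226 168  11  12 100] w [526.9 111.5  58. ]
top blue [509 355  51  20 157] w [ 102.6 -556.9   58. ]
scene red [189 211  13  15 153] w [ 549.6 -150.3   57. ]
scene blue [322 255  16  19 255] w [526.5 110.2  58. ]
```

View pics/scene14.png

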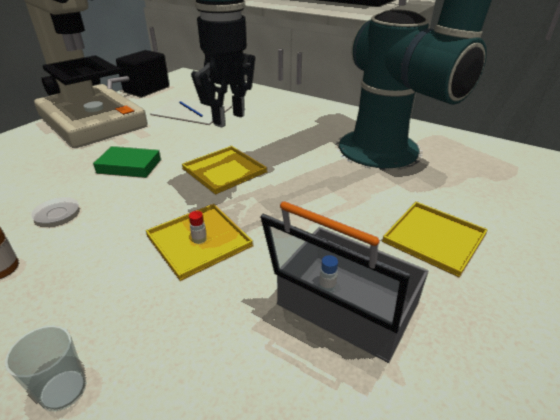

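View pics/top14.png

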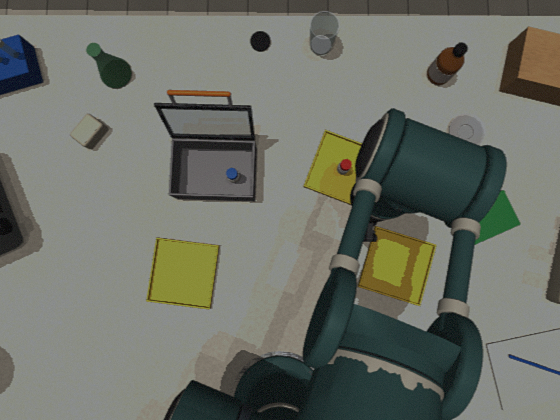

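The red vial stands upright in the middle of the far tray, at scene (197,228) and top (345,166). The blue vial hasn't moved, the flap rests open, and the arm touches nothing. I'm handing the job in.

```bash
python3 -c "
from h import *
print(close_job())"
```

```text
the job is handed in; nothing more can be done
None
```

The job is done and handed in at about 14 s on the robot clock; `close_job()` gave no verdict. I lifted the flap by its bar until it rested open past upright. Then I took the red-capped vial out of the box and set it down in the farthest of the three yellow trays, 568 mm from the base.

What the last checks showed:
- **Red vial:** it stands upright on the tray floor, about 1–3 mm from the tray's middle.
- **Blue vial:** it is within about 1 mm of where I measured it before the pick.
- **Flap:** in the pictures it leans open past the hinge. I judged that by eye and did not measure its angle.
- **Robot:** the fingers were clear of everything, and the forces I read stayed under 7 N.

The top and scene cameras differed by about 2.5 mm on the red vial, roughly their stated calibration accuracy of 2 mm. In the last wrist picture the colour search found neither cap, so these checks rest on the other two cameras.

Three move calls were refused early on because I had left out `delta_rot`. Nothing moved, and I sent them again.

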